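# Wedge the rocking hardware chest

### The arm

A 7-joint arm with a two-finger parallel gripper is mounted at the origin on the work surface. World frame = base frame: x ahead of the robot, y to its left, z up, the work surface at z = 0. Lengths are in mm, angles in degrees, forces in N, time in s.
With the tool pointing down it reaches from about 400 to 850 mm from the base axis. Payload 4.5 kg.
Tool frame: the origin (TCP) lies midway between the tips of the shut fingers; the grasp point (between the pads) lies r.hold_point_z behind it (r.hold_point_z is the distance from the TCP to the grasp point, in mm); z points along the fingers, y is the direction in which the jaws open and shut (so a half turn about z gives the same grasp; the last joint's range is limited). The gripper opens to 88 mm and grips with 3 to 60 N. Pads are 18 mm wide; open, the fingers measure 123 mm over their backs; the gripper's body (75 mm by 187 mm) begins 45 mm behind the grasp point.
Start: joints at [66.967, 39.483, -11.15, 89.685, 9.013, 51.709, -12.324], TCP at [263.866, -566.594, 238.743] pointing down, gripper open.
Joint ranges: [-172.22, 172.22], [-26.19, 119.32], [-84.43, 86.54], [7.71, 146.69], [-57.33, 237.33], [2.42, 119.75], [-152.13, 152.13]. Speed limits (degrees/s): [147.25, 147.25, 180, 180, 180, 180, 180].

### API

Orientations are given as [roll, pitch, yaw] about the fixed x, y, z axes, in that order (R = Rz(yaw) Ry(pitch) Rx(roll)).
In Python, from bench import r gives the robot as it stands.
- The arm moves only by the shell command python3 -m handwheel 'ROWS' [OPENING]. ROWS is JSON, a list of rows, each a list of 6 numbers: the shift along the tool's x, y, z as a fraction of full scale, then the turn, a rotation vector about the tool's x, y, z as a fraction of full scale. In form: [[tx, ty, tz, ax, ay, az], ...]. A call has 1 to 20 rows; each row shifts and turns the commanded pose from where the row before left it, along the tool's axes as they then stand; what a row does not reach is not made up. Full scale, the value 1, is 0.025 m for a shift and 6 degrees for a turn. A row lasts 1/12 s, in which the tool goes at most 41.7 mm and 7.16 degrees, less where a joint would pass 70% of its speed; a pose out of reach is approached as far as the arm can. A call with a number of a shift or a turn outside -1 to 1 is refused whole. A call with a gripper value outside its range is refused whole. OPENING is the opening, from 0 (shut) to 1 (fully open), set as the call begins (- or left out, the last holds). The fingers move at their own pace and stop on an object; the grip force is fixed at half the most. Time passes only in rows, so rows that do not move let the fingers close. It gives the time, the measured TCP pose, the force and the opening at its end, in the units of the state.
- r.read_state(): the state, without advancing time (a new reading comes with each control period).
- r.grab_frame(name): name is "scene" or "top"; returns a dict with "image" (400x640x3 uint8, red, green, blue), "mtx" (3x3 intrinsics, pixels), "dist_coeffs" ([k1, k2, p1, p2, k3] as OpenCV has them; the pictures are not rectified), "xyz" and "orientation" of the camera in the world. Camera axes: x right, y down, z forward; pixel columns grow to the right and rows downward; lengths in mm; the calibration is good to about 2 mm. A picture is of the moment at which its call begins. There is no depth.
- r.job_done(): hands the job in, once; it reports no verdict.
The state is a dict: "time_s": time; "joint_positions": joint angles; "joint_velocities": joint speeds; "joint_efforts": joint torques, N m; "position": TCP position; "eef_rot": TCP orientation; "wrist_force": force on the tool from outside, world axes, zero at the start; "wrist_torque": the same for the moment, N m; "finger_gap": finger opening in mm.
Only numpy, scipy, OpenCV 4.12 (cv2) and the standard library are available. Lean on these libraries where they do the work, as an engineer would, in place of code of your own. Each camera call takes 0.05 s, during which the arm holds its last target.

### The job

The blue hardware chest on the bench rocks because its foot under the brass corner plate is too short. With the fingertips only, press down on the brass corner to feel it rock and let it come back up, then push the red wedge, thin end first, along the bench under that foot until the chest stands level and no longer rocks, without jacking it up. Finally press down firmly on the brass corner again, with at least a kilogram's weight, and finish while still holding it down; pick nothing up, do not shove the chest out of place, and leave the other things alone.

Things in the scene. Friction and masses are not known exactly. Their poses are not given: they have to be found in the camera images.
- chest: Blue hardware chest, 220 (x) x 260 (y) x 90 mm, about 2.4 kg, on four rubber feet at x = +-90, y = +-110 mm: underside 24 mm, flat top 114 mm above the bench. Origin at bench level under its centre, z up; drawer fronts face -x; a 14 mm high handle on top, off the corner. Three feet reach the bench, that at (-90, -110) is too short. It stands level on the three, being loaded towards +x +y.
- corner (a point): Centre of the top of the brass plate (50 x 50 mm, 2 mm thick) on the chest's corner above the short foot, 116 mm above the bench: the place to press. 4 to 7 N down here rocks the chest about the diagonal between the neighbouring feet, until the short foot meets the bench 7 to 13 mm lower; let go, it tips back level.
- short_foot (a point): Point on the axis of the short foot, at the chest's underside, 24 mm above the bench while level. The foot is 18 mm across; its rounded end hangs 7 to 13 mm above the bench (how much is not known).
- wedge: Loose red wooden wedge, about 90 g, 120 mm long (x), 50 mm wide (y). Origin at the centre of its underside, z up. Its +x end is thin, 3 mm high; its upright back face at x = -60 mm is 26 mm high; the top slopes evenly. It lies on the bench on the chest's -y side, thin end turned roughly to the short foot; once tight it stays by friction.
- jar: Glass jar with an orange lid, 72 mm across, 110 mm tall; a bystander, origin at its underside.
- glue: White glue bottle with a red cap, 54 mm across, 150 mm tall; a bystander, origin at its underside.
- paintcan: White and green paint can, 108 mm across, 120 mm tall; a bystander, origin at its underside.
- offcut1: Dark wooden offcut, 90 x 45 x 20 mm; a bystander, origin at its underside.
- offcut2: Wooden offcut, 40 x 70 x 30 mm; a bystander, origin at its underside.
- driver: Screwdriver lying on the bench; a bystander, origin at its middle.
- stone: Grey sharpening stone, 60 x 150 x 25 mm; a bystander, origin at its underside.
Not all that is in view belongs to the job. Of the things that look like the wedge, take the one that is farthest to the robot's right at the start.

How it is judged (in metres and radians):
On the way, in this order (a step that is already met when the one before it is completed fails the run):
1. the brass corner is pressed and the chest rocks (contact force between the fingers and chest above 1 N and horizontal distance between corner and the grasp point below 0.045 m and angle between chest's own z axis and vertical above 0.03 rad), for 0.1 s.
2. the wedge is under the short foot and the chest stands level, not being pressed (x of short_foot in the frame of wedge between -0.055 and 0.058 m and y of short_foot in the frame of wedge between -0.028 and 0.028 m and angle between chest's own z axis and vertical below 0.013 rad and contact force between the fingers and chest below 0.5 N), for 0.2 s.
At the end, for the whole second after the job is handed in: The fingers press over 8 N on the brass corner (grasp point within 45 mm of its centre seen from above); the chest, within 30 mm of its start, stays level within 0.013 rad (2 mm at the corner), borne over 1 N by the wedge lying flat on the bench under the short foot (x of short_foot in the frame of wedge between -0.055 and 0.058 m and y of short_foot in the frame of wedge between -0.028 and 0.028 m and angle between chest's own z axis and vertical below 0.013 rad and contact force between the fingers and chest above 8 N and contact force between wedge and chest above 1 N and distance of chest from where it was at the start of the episode below 0.03 m and height (world z) of wedge below 0.006 m and horizontal distance between corner and the grasp point below 0.045 m); the arm keeps its last pose, push and grip.
It fails at once if the wedge is lifted off the bench or tipped (height (world z) of wedge above 0.015 m or angle between wedge's own z axis and vertical above 0.4 rad).
It fails at once if the chest is lifted (height (world z) of chest above 0.015 m).
It fails at once if the chest is shoved more than 40 mm (distance of chest from where it was at the start of the episode above 0.04 m).
It fails at once if a bystander is moved more than 30 mm (distance of any of jar, glue, paintcan, offcut1, offcut2, driver, stone from where it was at the start of the episode above 0.03 m).
It also fails if it takes over 72 s, if anything falls off the work surface, if the arm or the gripper's body presses on something with over 40 N, if the wrist force passes 120 N, or if a joint passes its speed limit or range.

## Working session

There is one attempt and no reset: what is moved stays moved. The work goes in short steps, Python scripts to look and compute and a shell command to move; the robot and the scene stay as the last step left them, time stands still between calls to the robot, and variables do not carry over. Pictures are saved under pics/ and viewed, and the job is handed in when it is done.

```bash
ls; mkdir -p pics
python3 - <<'E'
from bench import r
import cv2
print(r.read_state(), r.hold_point_z)
for n in("scene","top"):
    f=r.grab_frame(n); cv2.imwrite(f"pics/{n}0.png",f["image"][:,:,::-1])
    print({k:v for k,v in f.items() if k!="image"})
E
```

```text
pics
{'time_s': 0.0, 'joint_positions': array([ 66.96863041,  39.53288302, -11.14737169,  89.74336869,
         9.01275004,  51.70696388, -12.32550802]), 'joint_velocities': array([-0.10431034,  0.03233402, -0.01084392,  0.04731212, -0.0672082 ,
        0.07022243,  0.0169837 ]), 'joint_efforts': array([-4.98976551e-04, -5.27569592e+01, -1.26696791e+00, -1.53433764e+01,
       -5.25974901e-02,  6.54484276e-03,  1.62875699e-04]), 'position': array([ 263.54327851, -566.04936886,  237.92139368]), 'eef_rot': array([-1.79898944e+02,  5.46977946e-03,  2.49734714e+01]), 'wrist_force': array([ 0.11826583, -0.0469129 , -0.04672039]), 'wrist_torque': array([ 0.02698538, -0.02796847,  0.00798168]), 'finger_gap': 88.1201479366723} 18.700000000000003
{'mtx': array([[409.80502523,   0.        , 317.98977675],
       [  0.        , 409.80502523, 204.5946283 ],
       [  0.        ,   0.        ,   1.        ]]), 'dist_coeffs': array([0.02870076, 0.        , 0.        , 0.        , 0.        ]), 'xyz': array([1470.37083039,  313.23443357,  868.82395223]), 'orientation': array([-126.99120322,    0.67860115,  107.84341651])}
{'mtx': array([[377.21961456,   0.        , 317.29797791],
       [  0.        , 377.21961456, 197.93924528],
       [  0.        ,   0.        ,   1.        ]]), 'dist_coeffs': array([0.01423172, 0.        , 0.        , 0.        , 0.        ]), 'xyz': array([ 311.5016339 ,  -14.19267307, 1114.77343186]), 'orientation': array([-169.1115054 ,    0.65447628,  -91.3807106 ])}
```

View pics/scene0.png

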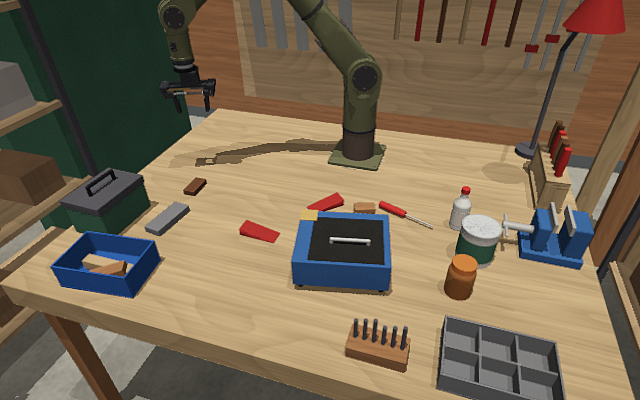

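View pics/top0.png

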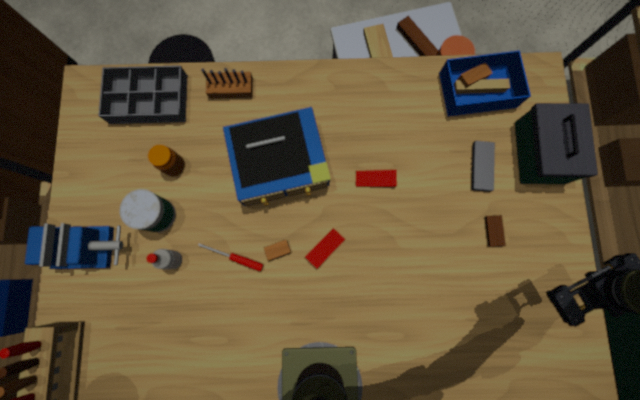

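The top view shows the chest with its brass plate at about (318,173). There are two red wedge-like blocks, at (376,178) and (325,248). The one at (376,178) is farthest to the robot's right, so that is the wedge.

```bash
cat > h.py <<'E'
from bench import r
import cv2, numpy as np
from scipy.spatial.transform import Rotation as R
def rays(f,px):
    p=cv2.undistortPoints(np.array(px,float).reshape(-1,1,2),f["mtx"],f["dist_coeffs"]).reshape(-1,2)
    return np.c_[p,np.ones(len(p))]@R.from_euler('xyz',f["orientation"],degrees=True).as_matrix().T
def plane(f,px,z):
    d=rays(f,px);c=np.array(f["xyz"]); return (c+d*((z-c[2])/d[:,2])[:,None])[:,:2]
def proj(f,P):
    Rm=R.from_euler('xyz',f["orientation"],degrees=True).as_matrix()
    Rc=Rm.T; t=-Rc@np.array(f["xyz"])
    return cv2.projectPoints(np.array(P,float).reshape(-1,3),cv2.Rodrigues(Rc)[0],t,f["mtx"],f["dist_coeffs"])[0].reshape(-1,2)
def masks(f):
    h=cv2.cvtColor(f["image"],cv2.COLOR_RGB2HSV)
    red=(((h[...,0]<5)|(h[...,0]>174))&(h[...,1]>190)&(h[...,2]>90)).astype(np.uint8)
    brass=((h[...,0]>20)&(h[...,0]<34)&(h[...,1]>120)&(h[...,2]>120)).astype(np.uint8)
    blue=((h[...,0]>100)&(h[...,0]<120)&(h[...,1]>150)).astype(np.uint8)
    return dict(red=red,brass=brass,blue=blue)
def blobs(m,mn=60):
    n,l,s,c=cv2.connectedComponentsWithStats(m)
    out=[]
    for i in range(1,n):
        if s[i,4]>=mn:
            cn=max(cv2.findContours((l==i).astype(np.uint8),0,1)[0],key=cv2.contourArea)
            out.append((s[i],c[i],cn))
    return out
E
python3 - <<'E'
from h import *
for n in("scene","top"):
    f=r.grab_frame(n);im=f["image"];x=dict(scene=(220,190,420,310),top=(210,95,420,280))[n]
    c=im[x[1]:x[3],x[0]:x[2],::-1]; cv2.imwrite(f"pics/{n}_z.png",cv2.resize(c,None,fx=3.8 if n=="scene" else 3.2,fy=3.8 if n=="scene" else 3.2,interpolation=cv2.INTER_CUBIC))
    m=masks(f)
    for k in m:
        for s,c,cn in blobs(m[k]):
            q=cv2.boxPoints(cv2.minAreaRect(cn))
            z={"red":0,"brass":116,"blue":114}[k]
            print(n,k,s[4],c.round(1),q.round(1).tolist(),plane(f,q,z).round(0).tolist(), plane(f,[c],z).round(0))
E
```

```text
scene red 1537 [597.1  17. ] [[563.0, 0.0], [624.0, 0.0], [624.0, 33.0], [563.0, 33.0]] [[-3430.0, 1204.0], [-3513.0, 1726.0], [-2277.0, 1461.0], [-2191.0, 1051.0]] [[-2764.  1374.]]
scene red 83 [557.4 140.6] [[549.0999755859375, 156.3000030517578], [559.5, 128.6999969482422], [566.0999755859375, 131.1999969482422], [555.7000122070312, 158.8000030517578]] [[-211.0, 752.0], [-489.0, 823.0], [-470.0, 847.0], [-197.0, 774.0]] [[-365.  800.]]
scene red 207 [563.  161.4] [[553.7000122070312, 174.6999969482422], [564.9000244140625, 145.8000030517578], [572.2000122070312, 148.60000610351562], [561.0, 177.5]] [[-67.0, 752.0], [-323.0, 823.0], [-305.0, 848.0], [-53.0, 775.0]] [[-182.  798.]]
scene red 94 [328.3 201.9] [[307.1000061035156, 205.89999389648438], [338.79998779296875, 191.8000030517578], [343.5, 202.39999389648438], [311.79998779296875, 216.5]] [[394.0, -84.0], [279.0, -1.0], [337.0, 33.0], [446.0, -49.0]] [[350. -20.]]
scene red 75 [390.1 209.4] [[378.20001220703125, 205.0], [380.70001220703125, 200.8000030517578], [404.20001220703125, 214.6999969482422], [401.70001220703125, 21
[... 2904 characters left out ...]
1999969482422]] [[713.0, 251.0], [751.0, 44.0], [539.0, 8.0], [504.0, 207.0]] [[567. 145.]]
top blue 507 [ 33.5 244.6] [[23.899999618530273, 262.79998779296875], [28.799999237060547, 224.89999389648438], [42.599998474121094, 226.6999969482422], [37.70000076293945, 264.6000061035156]] [[352.0, 764.0], [451.0, 763.0], [445.0, 726.0], [346.0, 728.0]] [[399. 745.]]
top blue 1580 [ 84.5 247.5] [[51.0, 227.0], [111.0, 227.0], [111.0, 267.0], [51.0, 267.0]] [[444.0, 704.0], [440.0, 545.0], [335.0, 536.0], [339.0, 692.0]] [[387. 610.]]
top blue 1464 [ 13.5 305.4] [[-0.0, 280.0], [31.0, 280.0], [31.0, 335.0], [0.0, 335.0]] [[309.0, 820.0], [307.0, 740.0], [171.0, 723.0], [174.0, 801.0]] [[245. 777.]]
```

View pics/scene_z.png

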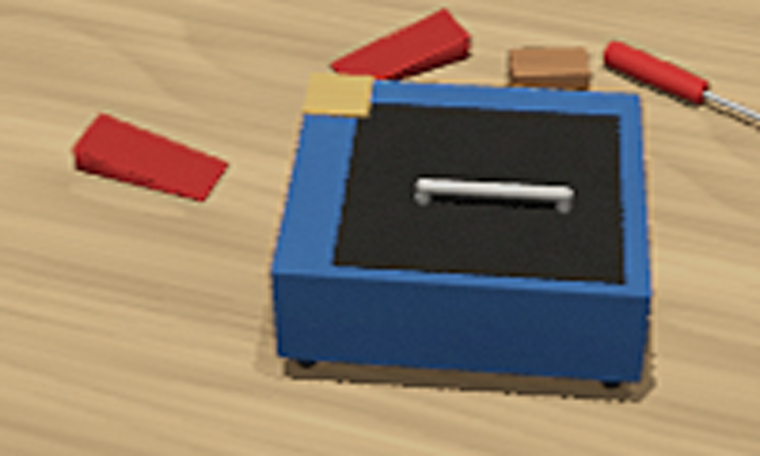

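View pics/top_z.png

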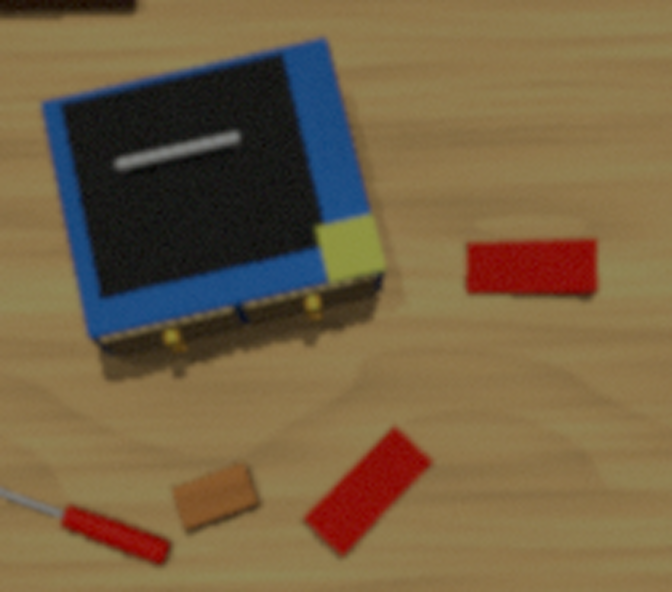

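Run:
```python
from h import *
f=r.grab_frame("top");g=r.grab_frame("scene")
o=np.array([210,95]);k=3.2
T=lambda p:(np.array(p,float)+.5)/k+o-.5
print("thin",plane(f,T([[467,243],[467,293]]),3).round(1).tolist(),"back top",plane(f,T([[597,239],[597,292]]),26).round(1).tolist())
c=plane(f,T([[326,40],[43,102],[92,335],[383,271]]),114); print("chest corners",c.round(1).tolist())
d=np.diff(np.r_[c,c[:1]],axis=0); print(np.hypot(*d.T),np.degrees(np.arctan2(d[:,1],d[:,0])))
S=lambda p:(np.array(p,float)+.5)/3.8+[220,190]-.5
print("scene thin",plane(g,S([[228,163],[207,200]]),3).round(1).tolist(),"back top",plane(g,S([[99,114],[75,150]]),26).round(1).tolist())
c=plane(g,S([[640,95],[650,296],[274,272],[305,88]]),114); print("chest corners",c.round(1).tolist())
st=r.read_state();print(st['position'],st['eef_rot'],st['time_s'])
```

```text
thin [[607.2, -125.1], [558.6, -123.0]] back top [[601.6, -243.5], [551.2, -240.3]]
chest corners [[766.3, 2.6], [715.4, 252.2], [506.0, 206.0], [555.0, -41.5]]
[254.70035889 214.39342581 252.30443244 215.87661014] [ 101.542887   -167.5710234   -78.79931285   11.78575754]
scene thin [[557.9, -121.2], [606.2, -120.2]] back top [[554.9, -240.1], [604.2, -238.3]]
chest corners [[505.8, 210.7], [717.7, 255.0], [770.9, 7.3], [573.7, -41.5]]
[ 263.77294417 -566.42489384  238.46941341] [-1.79970456e+02  9.48882384e-04  2.49732684e+01] 0.3
```

```bash
python3 -m handwheel '[[1,-0.7,0,0,0,0],[1,-0.7,0,0,0,0],[1,-0.7,0,0,0,0],[1,-0.7,0,0,0,0],[1,-0.7,0,0,0,0],[1,-0.7,0,0,0,0],[1,-0.7,0,0,0,0],[1,-0.7,0,0,0,0],[1,-0.7,0,0,0,0],[1,-0.7,0,0,0,0],[1,-0.7,0,0,0,0],[1,-0.7,0,0,0,0],[1,-0.7,0,0,0,0],[1,-0.7,0,0,0,0],[1,-0.7,0,0,0,0],[1,-0.7,0,0,0,0],[1,-0.7,0,0,0,0],[1,-0.7,0,0,0,0],[1,-0.7,0,0,0,0],[1,-0.7,0,0,0,0]]' 0
python3 -m handwheel '[[0,0,0,0,0,-1],[0,0,0,0,0,-1],[0,0,0,0,0,-1],[0,0,0,0,0,-1],[0,0,0,0,0,-1],[0,0,0,0,0,-1],[0,0,0,0,0,-1],[0,0,0,0,0,-1],[0,0,0,0,0,-1],[0,0,0,0,0,-1],[0,0,0,0,0,-0.8],[0,0,0,0,0,0],[0,0,0,0,0,0]]'
```

```text
time_s: 1.97
position: [570.0, -36.8, 238.8]
eef_rot: [180.0, -0.0, 25.0]
wrist_force: [-0.6, 0.2, 0.3]
finger_gap: 0.4
time_s: 3.05
position: [569.3, -38.4, 238.6]
eef_rot: [-180.0, -0.0, 89.6]
wrist_force: [-0.0, -0.4, -0.1]
finger_gap: 0.4
```

```bash
python3 -m handwheel '[[0.4,0.05,0.9,0,0,0],[0.4,0.05,0.9,0,0,0],[0,0,0.9,0,0,0],[0,0,0.9,0,0,0],[0,0,0.7,0,0,0],[0,0,0,0,0,0],[0,0,0,0,0,0]]'
python3 - <<'E'
from h import *
for n in("scene","top"):
    f=r.grab_frame(n);p=r.read_state()['position'];print(p)
    P=[[574.7,-15.5,116],[571,-21,24],[636,105,114],p]
    q=proj(f,P).round(1);print(q.tolist())
    im=cv2.resize(f["image"][100:300,200:440,::-1],None,fx=3,fy=3)
    for a in q: cv2.circle(im,tuple(int(v) for v in (a+.5-[200,100])*3),3,(255,0,255),-1)
    cv2.imwrite(f"pics/{n}1.png",im)
E
```

```text
time_s: 3.63
position: [571.6, -18.2, 130.8]
eef_rot: [-179.9, 0.0, 89.7]
wrist_force: [-0.1, -0.3, 1.0]
finger_gap: 0.3
[572.41626491 -18.09333693 131.82201009]
[[308.0, 214.0], [307.5, 236.2], [341.9, 235.6], [307.3, 209.2]]
[572.85340465 -18.06869627 132.36277162]
[[319.6, 172.4], [321.7, 181.5], [275.6, 152.3], [320.6, 171.5]]
```

View pics/scene1.png

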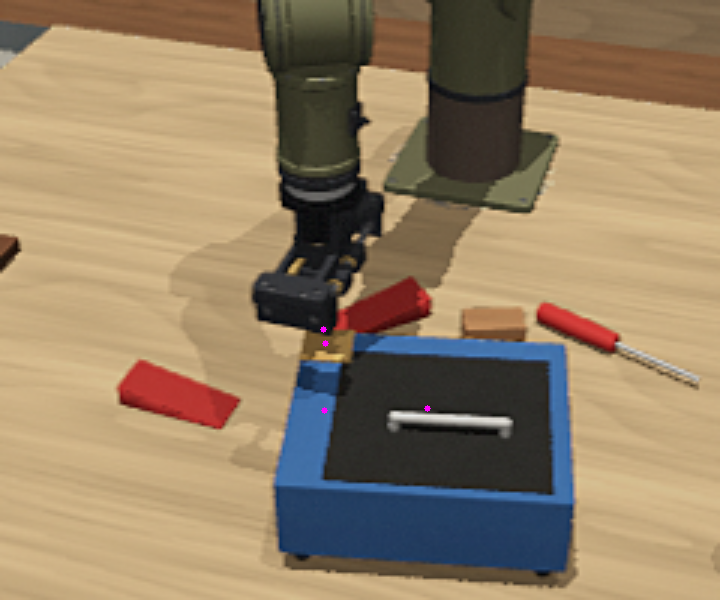

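The projected tip lies on the brass plate in the scene view, at zoom pixel (325,345). I'll press gently.

```bash
python3 -m handwheel '[[0,0,0.3,0,0,0],[0,0,0.2,0,0,0],[0,0,0.1,0,0,0],[0,0,0.1,0,0,0],[0,0,0.1,0,0,0],[0,0,0.1,0,0,0],[0,0,0,0,0,0],[0,0,0,0,0,0]]'
```

```text
time_s: 4.4
position: [568.6, -22.5, 109.0]
eef_rot: [-179.6, 0.4, 89.6]
wrist_force: [-7.1, -6.4, 13.2]
finger_gap: 0.5
```

```bash
python3 -m handwheel '[[0,0,0,0,0,0],[0,0,0,0,0,0]]'
python3 - <<'E'
from h import *
f=r.grab_frame("scene");im=cv2.resize(f["image"][180:310,270:420,::-1],None,fx=4,fy=4);cv2.imwrite("pics/press.png",im)
E
python3 -m handwheel '[[0,0,-0.1,0,0,0],[0,0,-0.2,0,0,0],[0,0,-0.4,0,0,0],[0,0,-0.5,0,0,0],[0,0,0,0,0,0],[0,0,0,0,0,0]]'
```

```text
time_s: 4.57
position: [568.7, -22.5, 109.2]
eef_rot: [-179.6, 0.4, 89.6]
wrist_force: [-7.7, -6.6, 12.4]
finger_gap: 0.5
time_s: 5.12
position: [572.6, -18.1, 139.4]
eef_rot: [179.9, -0.0, 89.8]
wrist_force: [0.4, 0.1, -0.2]
finger_gap: 0.5
```

View pics/press.png

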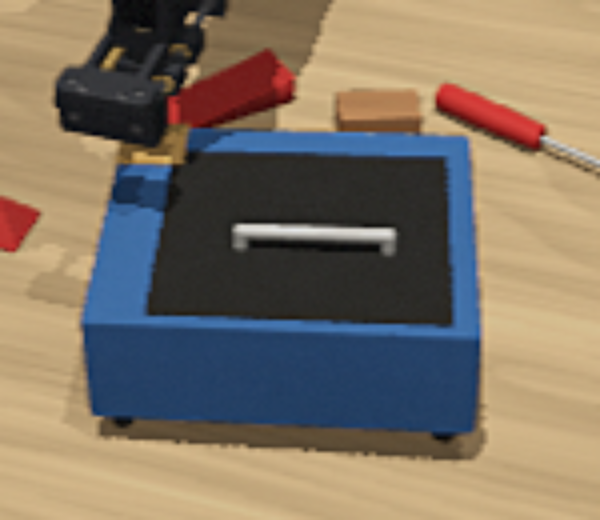

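```bash
python3 -m handwheel '[[-0.5,0,0,0,0,0],[-1,0,0,0,0,0],[-1,0,0,0,0,0],[-1,0,0,0,0,0],[-1,0,0,0,0,0],[-1,0,0,0,0,0],[-1,0,0,0,0,0],[-1,0.1,0,0,0,0],[-1,0.1,0,0,0,0],[-1,0,0,0,0,0.25],[-0.8,0,0,0,0,0],[0,0,0,0,0,0],[0,0,0,0,0,0]]'
python3 - <<'E'
from h import *
for n in("scene","top"):
    f=r.grab_frame(n);p=r.read_state()['position'];print(p)
    P=[[574.7,-15.5,116],[571,-21,24],[582.7,-122,3],[578,-240,26]]
    q=proj(f,P).round(1);print(q.tolist())
    im=cv2.resize(f["image"][100:300,200:440,::-1],None,fx=3,fy=3)
    for a in q: cv2.circle(im,tuple(int(v) for v in (a+.5-[200,100])*3),2,(255,0,255),-1)
    cv2.imwrite(f"pics/{n}2.png",im)
E
```

```text
time_s: 6.2
position: [573.9, -278.0, 137.6]
eef_rot: [-179.9, 0.0, 88.1]
wrist_force: [-1.0, 0.6, 0.2]
finger_gap: 0.4
[ 574.57935341 -275.80531147  137.9157293 ]
[[308.0, 214.0], [307.5, 236.2], [276.5, 237.4], [242.6, 224.0]]
[ 575.0574796  -274.58387254  138.18602174]
[[319.6, 172.4], [321.7, 181.5], [354.9, 178.4], [395.5, 177.1]]
```

View pics/top2.png

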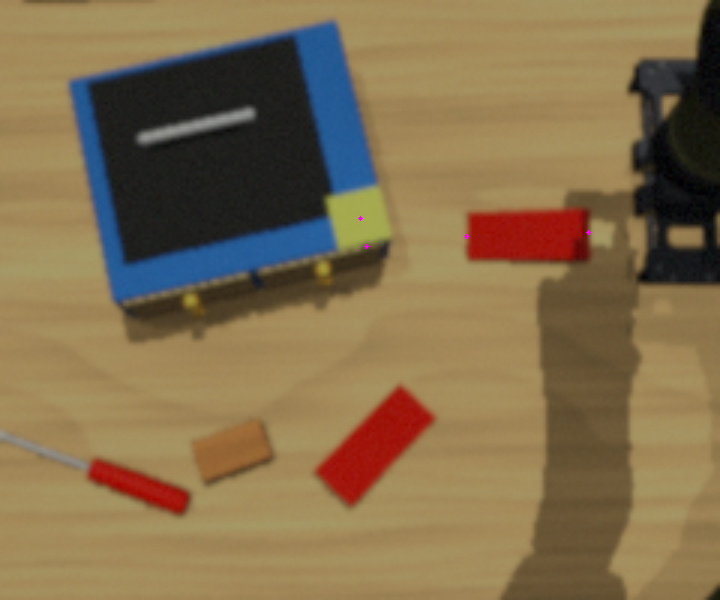

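View pics/scene2.png

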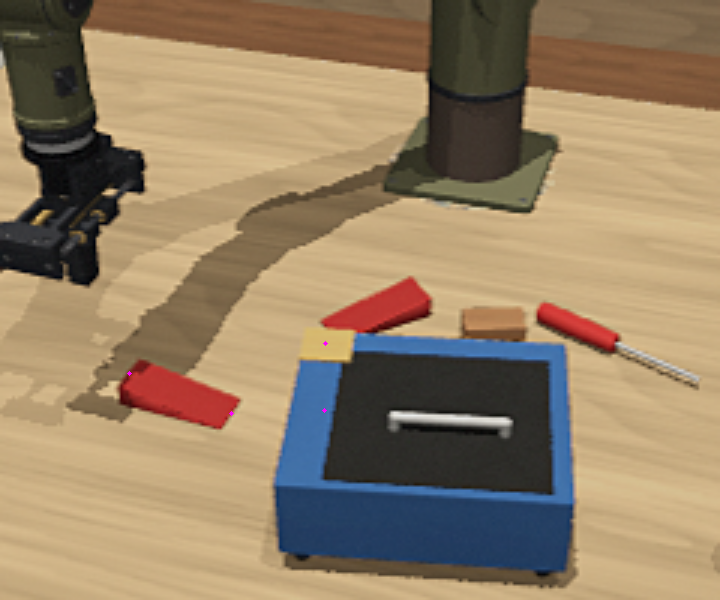

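The chest stands level again, and the wedge's back face is about 26 mm ahead of the fingers. The thin end is at zoom pixel (229,413) and the back at (130,375). I'll descend behind it.

```bash
python3 -m handwheel '[[0,0.1,0.8,0,0,0],[0,0,1,0,0,0],[0,0,1,0,0,0],[0,0,1,0,0,0],[0,0,0.8,0,0,0],[0,0,0.4,0,0,0],[0,0,0,0,0,0],[0,0,0,0,0,0],[0,0,0,0,0,0]]'
```

```text
time_s: 7.05
position: [579.1, -275.5, 15.1]
eef_rot: [179.9, 0.0, 88.3]
wrist_force: [0.3, -0.3, 0.4]
finger_gap: 0.3
```

```bash
python3 -m handwheel '[[0.4,0,0.1,0,0,0],[0.4,0,0,0,0,0],[0.3,0,0,0,0,0],[0.3,0,0,0,0,0],[0.3,0,0,0,0,-0.1],[0.3,0,0,0,0,-0.1],[0.3,0,0,0,0,-0.1],[0.3,0,0,0,0,-0.1],[0.3,0,0,0,0,-0.1],[0.3,0,0,0,0,-0.1],[0.3,0,0,0,0,-0.1],[0.3,0,0,0,0,0],[0,0,0,0,0,0],[0,0,0,0,0,0]]'
python3 - <<'E'
from h import *
for n in("scene","top"):
    f=r.grab_frame(n);p=r.read_state()['position'];print(p)
    P=[[574.7,-15.5,116],[571,-21,0]]
    q=proj(f,P).round(1)
    im=cv2.resize(f["image"][100:300,200:440,::-1],None,fx=3,fy=3)
    for a in q: cv2.circle(im,tuple(int(v) for v in (a+.5-[200,100])*3),2,(255,0,255),-1)
    cv2.imwrite(f"pics/{n}3.png",im)
E
```

```text
time_s: 8.22
position: [578.5, -179.8, 11.1]
eef_rot: [-180.0, -0.0, 92.5]
wrist_force: [-0.0, -0.2, -0.0]
finger_gap: 0.7
[ 578.45009506 -180.59518286   11.10212328]
[ 578.39822547 -181.10265229   11.1015523 ]
```

View pics/top3.png

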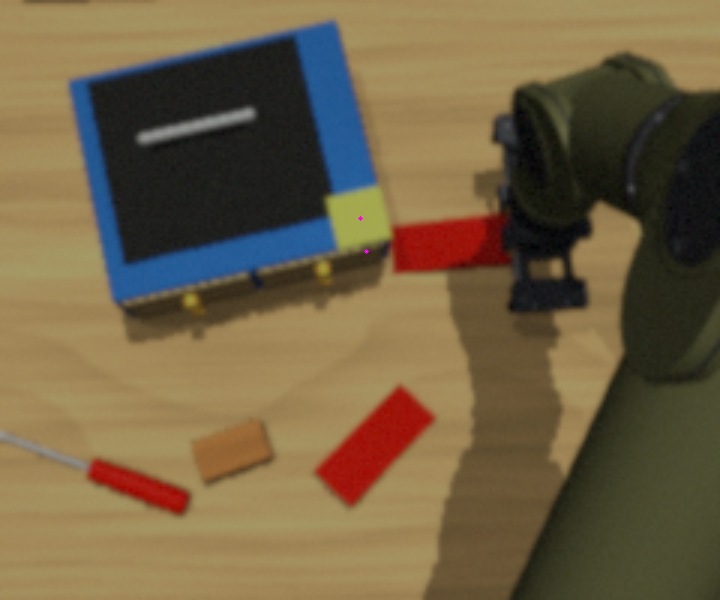

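View pics/scene3.png

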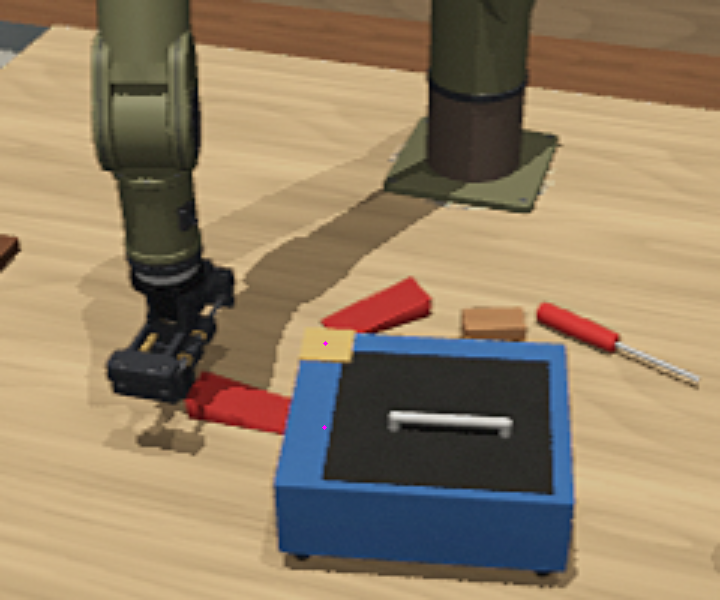

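The wedge's thin end at top zoom pixel (393,248) points straight at the foot marker (366,251), about 27 mm short of its axis. I expect contact after about 50 mm, so I'll push 35 mm and then creep.

```bash
python3 -m handwheel '[[0.2,0,0,0,0,0],[0.2,0,0,0,0,0],[0.2,0,0,0,0,0],[0.2,0,0,0,0,0],[0.2,0,0,0,0,0],[0.2,0,0,0,0,0],[0.2,0,0,0,0,0],[0,0,0,0,0,0],[0,0,0,0,0,0]]'
```

```text
time_s: 9.07
position: [577.2, -145.3, 11.3]
eef_rot: [180.0, -0.0, 92.5]
wrist_force: [-0.4, -0.4, 0.3]
finger_gap: 0.5
```

```bash
python3 -m handwheel '[[0.08,0,0,0,0,0],[0.08,0,0,0,0,0],[0,0,0,0,0,0]]'
```

```text
time_s: 9.32
position: [576.9, -141.7, 11.2]
eef_rot: [180.0, -0.0, 92.5]
wrist_force: [0.1, 0.9, -0.4]
finger_gap: 0.8
```

```bash
python3 -m handwheel '[[0.08,0,0,0,0,0],[0.08,0,0,0,0,0],[0,0,0,0,0,0]]'
```

```text
time_s: 9.57
position: [576.8, -137.4, 11.2]
eef_rot: [180.0, -0.0, 92.5]
wrist_force: [-0.5, -0.3, 0.7]
finger_gap: 0.8
```

```bash
python3 -m handwheel '[[0.06,0,0,0,0,0],[0.06,0,0,0,0,0],[0,0,0,0,0,0]]'
```

```text
time_s: 9.82
position: [576.6, -134.5, 11.2]
eef_rot: [180.0, -0.0, 92.5]
wrist_force: [-0.1, 0.0, 0.1]
finger_gap: 0.8
```

```bash
python3 -m handwheel '[[0.06,0,0,0,0,0],[0.06,0,0,0,0,0],[0,0,0,0,0,0]]'
```

```text
time_s: 10.07
position: [576.5, -131.4, 11.2]
eef_rot: [180.0, -0.0, 92.5]
wrist_force: [-1.0, -0.1, -0.3]
finger_gap: 0.6
```

```bash
python3 -m handwheel '[[0.06,0,0,0,0,0],[0.06,0,0,0,0,0],[0,0,0,0,0,0]]'
```

```text
time_s: 10.32
position: [576.3, -128.4, 11.2]
eef_rot: [180.0, -0.0, 92.5]
wrist_force: [-0.4, -1.0, 1.1]
finger_gap: 0.4
```

```bash
python3 -m handwheel '[[0.06,0,0,0,0,0],[0.06,0,0,0,0,0],[0,0,0,0,0,0]]'
```

```text
time_s: 10.57
position: [576.2, -125.4, 11.2]
eef_rot: [180.0, -0.0, 92.5]
wrist_force: [0.0, 0.7, -0.3]
finger_gap: 0.5
```

```bash
python3 -m handwheel '[[0.06,0,0,0,0,0],[0.06,0,0,0,0,0],[0,0,0,0,0,0]]'
```

```text
time_s: 10.82
position: [576.1, -122.4, 11.2]
eef_rot: [180.0, -0.0, 92.5]
wrist_force: [0.3, -0.0, 0.0]
finger_gap: 0.2
```

```bash
python3 -m handwheel '[[0.06,0,0,0,0,0],[0.06,0,0,0,0,0],[0,0,0,0,0,0]]'
```

```text
time_s: 11.07
position: [576.0, -119.4, 11.2]
eef_rot: [180.0, -0.0, 92.5]
wrist_force: [-0.4, -1.3, 0.3]
finger_gap: 0.8
```

```bash
python3 -m handwheel '[[0.06,0,0,0,0,0],[0.06,0,0,0,0,0],[0,0,0,0,0,0]]'
python3 - <<'E'
from h import *
for n in("scene","top"):
    f=r.grab_frame(n);p=r.read_state()['position'];print(p)
    P=[[574.7,-15.5,116],[571,-21,0]]
    q=proj(f,P).round(1)
    im=cv2.resize(f["image"][100:300,200:440,::-1],None,fx=3,fy=3)
    for a in q: cv2.circle(im,tuple(int(v) for v in (a+.5-[200,100])*3),2,(255,0,255),-1)
    cv2.imwrite(f"pics/{n}4.png",im)
E
```

```text
time_s: 11.32
position: [575.8, -116.4, 11.2]
eef_rot: [180.0, -0.0, 92.5]
wrist_force: [-0.6, 0.5, 0.4]
finger_gap: 0.3
[ 575.81593051 -116.52424931   11.21585598]
[ 575.81641274 -116.66980983   11.23824282]
```

View pics/top4.png

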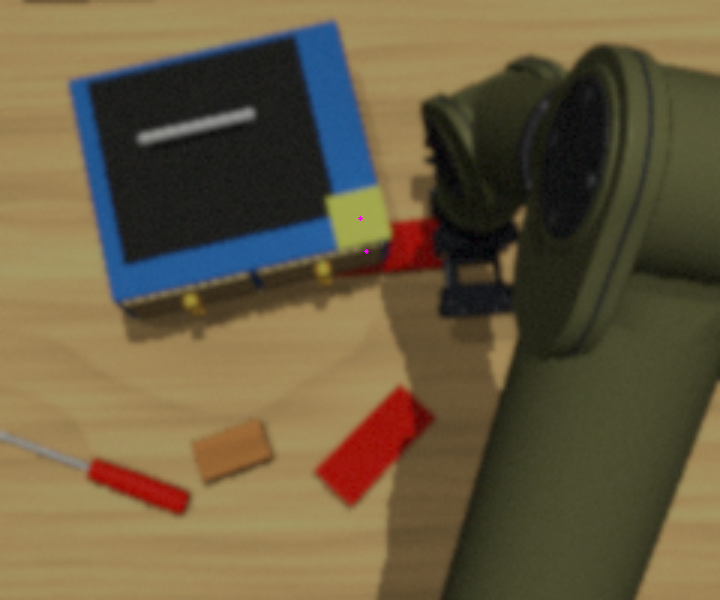

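View pics/scene4.png

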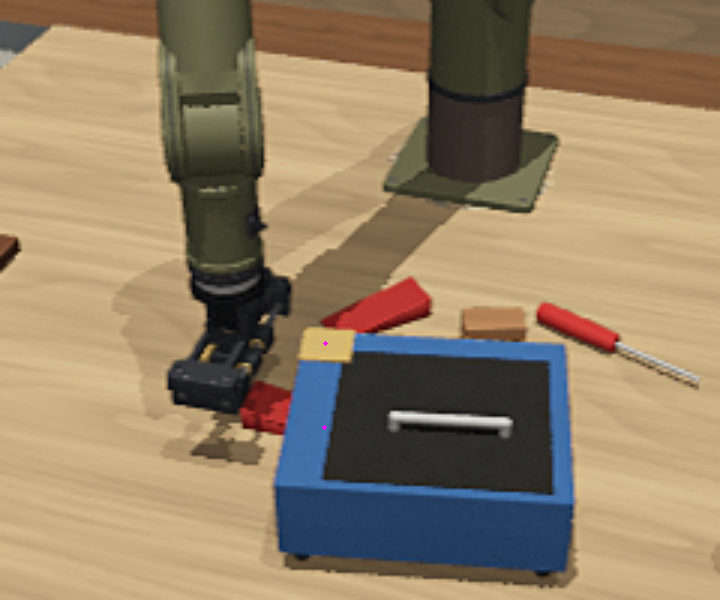

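The wedge is about 37 mm in under the foot. The chest hasn't moved and there's no resistance yet, so I'll keep creeping.

```bash
python3 -m handwheel '[[0.05,0,0,0,0,0],[0.05,0,0,0,0,0],[0,0,0,0,0,0]]'
```

```text
time_s: 11.67
position: [575.7, -114.1, 11.2]
eef_rot: [180.0, -0.0, 92.5]
wrist_force: [-0.2, -0.8, -0.2]
finger_gap: 0.5
```

```bash
python3 -m handwheel '[[0.05,0,0,0,0,0],[0.05,0,0,0,0,0],[0,0,0,0,0,0]]'
```

```text
time_s: 11.92
position: [575.6, -111.5, 11.2]
eef_rot: [180.0, -0.0, 92.5]
wrist_force: [-0.2, -0.1, -0.5]
finger_gap: 0.4
```

```bash
python3 -m handwheel '[[0.05,0,0,0,0,0],[0.05,0,0,0,0,0],[0,0,0,0,0,0]]'
```

```text
time_s: 12.17
position: [575.4, -109.8, 11.3]
eef_rot: [-180.0, 0.0, 92.5]
wrist_force: [-0.4, -2.2, 0.4]
finger_gap: 0.3
```

```bash
python3 -m handwheel '[[0.05,0,0,0,0,0],[0,0,0,0,0,0],[0,0,0,0,0,0]]'
```

```text
time_s: 12.42
position: [575.4, -108.9, 11.3]
eef_rot: [-180.0, 0.1, 92.4]
wrist_force: [-0.0, -2.5, 0.3]
finger_gap: 0.3
```

```bash
python3 -m handwheel '[[0.05,0,0,0,0,0],[0,0,0,0,0,0],[0,0,0,0,0,0]]'
```

```text
time_s: 12.67
position: [575.3, -107.8, 11.2]
eef_rot: [-180.0, 0.1, 92.4]
wrist_force: [0.3, -5.4, 0.4]
finger_gap: 0.0
```

Resistance rose to 5.4 N over 2 mm, so the wedge is tight. I'll back off, rise and look.

```bash
python3 -m handwheel '[[-0.2,0,0,0,0,0],[-0.6,0,0,0,0,0],[-0.8,0,0,0,0,0],[-0.4,0,-0.5,0,0,0],[0,0,-1,0,0,0],[0,0,-1,0,0,0],[0,0,-1,0,0,0],[0,0,-1,0,0,0],[0,0,-0.7,0,0,0],[0,0,0,0,0,0],[0,0,0,0,0,0]]'
python3 - <<'E'
from h import *
for n in("scene","top"):
    f=r.grab_frame(n);p=r.read_state()['position'];print(p)
    P=[[574.7,-15.5,116],[571,-21,0]]
    q=proj(f,P).round(1)
    im=cv2.resize(f["image"][100:300,200:440,::-1],None,fx=3,fy=3)
    for a in q: cv2.circle(im,tuple(int(v) for v in (a+.5-[200,100])*3),2,(255,0,255),-1)
    cv2.imwrite(f"pics/{n}5.png",im)
    g=cv2.imread(f"pics/{n}0.png")[:,:,::-1]; x=(285,195,400,295) if n=="scene" else (220,105,335,210)
    a=f["image"][x[1]:x[3],x[0]:x[2]].astype(int);b=g[x[1]:x[3],x[0]:x[2]].astype(int)
    s,_=cv2.phaseCorrelate(b.mean(2),a.mean(2)); print("shift px",s)
E
```

```text
time_s: 13.58
position: [578.3, -155.6, 142.0]
eef_rot: [179.9, -0.1, 92.6]
wrist_force: [-0.1, 0.0, 0.0]
finger_gap: 0.2
[ 577.3728775  -155.90311905  140.91093954]
shift px (-0.0020866959589440626, 0.057485174775266046)
[ 576.89461167 -156.05402147  140.27260992]
shift px (-0.09350150206657304, -0.007835028243228237)
```

View pics/scene5.png

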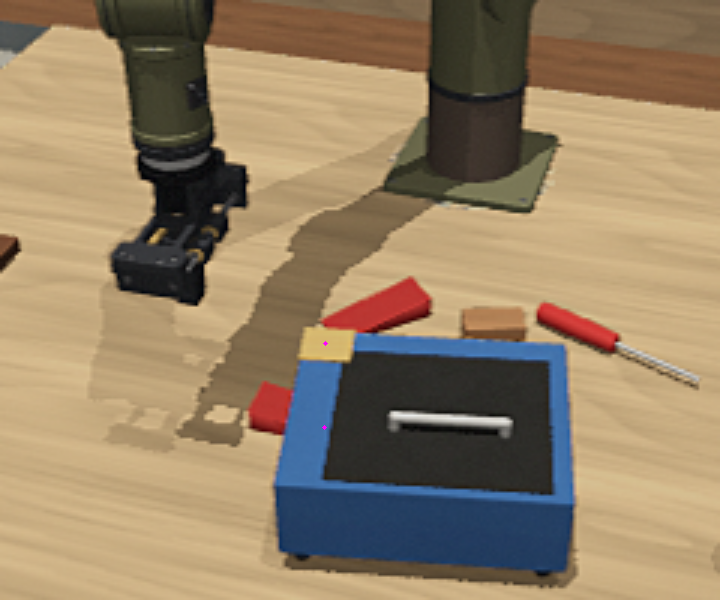

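View pics/top5.png

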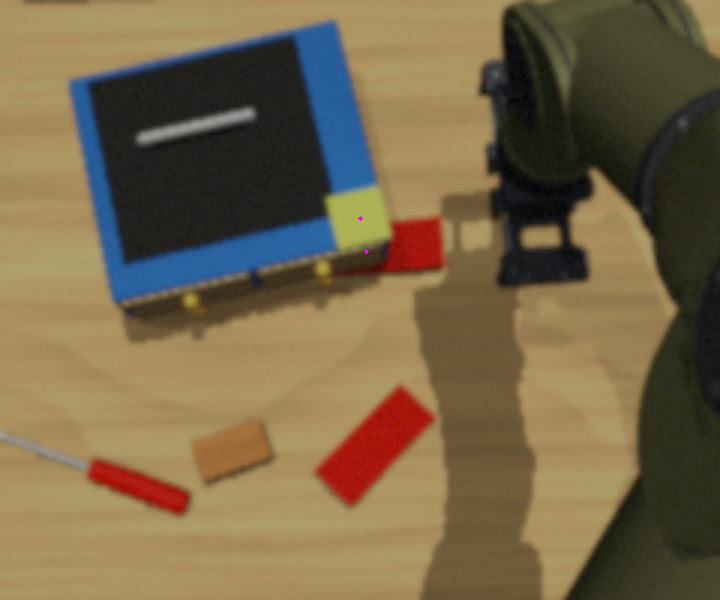

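The images show the chest where it was, shifted less than 0.1 px. The wedge sits under the brass corner with its back edge at top zoom pixel (441,245). Now the final press.

```bash
python3 -m handwheel '[[0.6,0.1,0,0,0,0],[1,0,0,0,0,0],[1,0,0,0,0,0],[1,0,0,0,0,0],[1,0,0,0,0,0],[0.6,0,0,0,0,0],[0.3,0,0,0,0,0],[0,0,0,0,0,0],[0,0,0.4,0,0,0],[0,0,0.2,0,0,0],[0,0,0.1,0,0,0],[0,0,0,0,0,0],[0,0,0,0,0,0]]'
```

```text
time_s: 14.77
position: [573.9, -20.4, 123.3]
eef_rot: [-180.0, 0.0, 92.4]
wrist_force: [-0.2, 1.0, -0.2]
finger_gap: 0.5
```

```bash
python3 -m handwheel '[[0,0,0.1,0,0,0],[0,0,0.1,0,0,0],[0,0,0.06,0,0,0],[0,0,0.06,0,0,0],[0,0,0.06,0,0,0],[0,0,0,0,0,0],[0,0,0,0,0,0]]'
```

```text
time_s: 15.35
position: [574.1, -19.7, 115.8]
eef_rot: [180.0, 0.1, 92.5]
wrist_force: [-3.0, -0.4, 13.0]
finger_gap: 0.3
```

```bash
python3 -m handwheel '[[0,0,0.04,0,0,0],[0,0,0,0,0,0],[0,0,0,0,0,0],[0,0,0,0,0,0],[0,0,0,0,0,0],[0,0,0,0,0,0],[0,0,0,0,0,0]]'
python3 - <<'E'
from h import *
for n in("scene","top"):
    f=r.grab_frame(n);s=r.read_state();print(s['position'],s['wrist_force'])
    cv2.imwrite(f"pics/{n}6.png",cv2.resize(f["image"][100:300,200:440,::-1],None,fx=3,fy=3))
    g=cv2.imread(f"pics/{n}0.png")[:,:,::-1]; x=(330,225,400,295) if n=="scene" else (220,105,300,180)
    a=f["image"][x[1]:x[3],x[0]:x[2]].astype(float).mean(2);b=g[x[1]:x[3],x[0]:x[2]].astype(float).mean(2)
    print("shift px",cv2.phaseCorrelate(b,a)[0])
E
```

```text
time_s: 15.93
position: [574.0, -19.7, 115.6]
eef_rot: [179.9, 0.1, 92.5]
wrist_force: [-6.3, -2.1, 19.1]
finger_gap: 0.8
[574.04813162 -19.75998161 115.57443345] [-4.98872729 -1.81262599 19.61492246]
shift px (-0.032742543748348396, 0.016112359274444543)
[574.03425178 -19.75947688 115.59829619] [-5.19873313 -1.13419398 20.75905653]
shift px (-0.0460075415537915, 0.4566587701467526)
```

View pics/scene6.png

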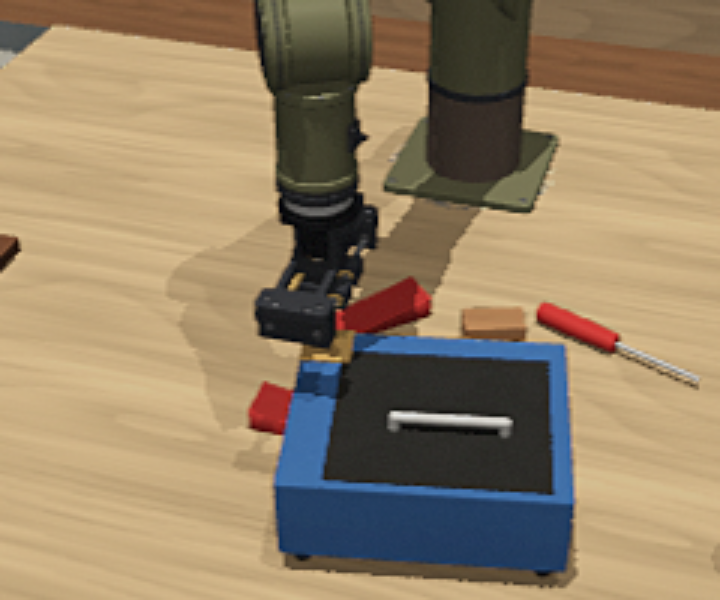

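The tip is on the brass at z = 115.6 mm with about 20 N, and the chest doesn't sink. The wedge is in place at zoom pixel (270,410), so I'll hand in.

```bash
python3 -c "
from bench import r
print(r.job_done()); s=r.read_state(); print(s['position'],s['wrist_force'],s['time_s'])"
```

```text
the job is handed in; nothing more can be done
None
the job is handed in; nothing more can be done
```

The chest is wedged level, and I handed the job in at about 16 s while still pressing on the brass corner. The hand-in gives no verdict, and it blocked my last state reading, so the checks below are from just before it.

- **First press:** I pressed the corner with the shut fingertips at about 13 N. The tip went down about 7 mm from level, and after I let go the picture showed the chest back level.
- **Wedge:** I pushed the right-hand red wedge from its back face, thin end first, under the short foot. It met resistance at about 2 N, and I stopped at about 5 N. That was roughly 44 mm past the foot's axis, where the wedge is about 11 to 12 mm high. After I backed off, the chest had shifted less than 0.1 px in both views.
- **Final press:** I held about 20 N straight down, a few millimetres from the corner's centre, with the tip steady at z = 115.6 mm. Going from 13 to 19 N lowered it only 0.2 mm, so the chest no longer rocks.

**Disagreements:**
- **First-press depth:** the drop of about 7 mm suggested a smaller gap than the 11 to 12 mm at which the wedge became tight. That press may not have brought the foot fully down to the bench, though the tilt, about 0.05 rad, was well above the 0.03 needed.
- **Last top-view check:** it read a shift of 0.46 px (about 1 mm), against 0.03 px in the scene view. I put this down to the arm's shadow, but did not confirm it.

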